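# Clamp and lock a printed motor housing in the tapping fixture

### The job

Set the orange printed housing down on the fixture's nest with its ears between the guides and let go, then swing the red-handled toggle clamp over so its foot rests on the housing. With the clamp still down, turn the lock collar by its black knob until the knob's pointer lines up with the green mark, then swing the clamp fully back open, leaving the housing locked in place. Leave the grey housing, mug, filament spool and screwdriver where they are.

Things in the scene. Friction and masses are not known exactly. Their poses are not given: they have to be found in the camera images.
- orange_housing: Orange printed housing: box 50 (x) x 60 (y) x 72 mm, round boss r 20 on top to 80 mm, two ears at the foot 24 wide (x), 10 thick, reaching to y = +-52 (104 overall). Origin: centre of underside, z up; same turned half round. Grip across its x (50 mm). 0.22 kg. Starts upright on the table, right or left of the fixture.
- grey_housing: Grey printed housing: box 50 (x) x 60 (y) x 72 mm, round boss r 20 on top to 80 mm, two ears at the foot 24 wide (x), 10 thick, reaching to y = +-52 (104 overall). Origin: centre of underside, z up; same turned half round. A bystander: leave it alone.
- fixture: Fixed aluminium plate 300 (x) x 310 (y) x 12 mm. Origin on the table under the centre of nest and collar; y points from the nest to the blue clamp tower (at y = 115, 140 high). On the nest four guides, 12 high, at x = +-16 to +-22, y = +-34 to +-50, stand 4 mm clear of the ears: a seated housing's y axis lies along the fixture's y, either way round.
- nest (a point): Centre of the nest's flat top, a dark disc r 58 mm at 30 mm above the table: the housing's origin belongs here (seated top at 110 mm above the table).
- collar (a joint): Blue lock collar (ring r 62-80 round the nest, top 44 above table; two yellow lugs to 52, reaching in to r 44). rad, anticlockwise from above; 0 = pointer at red mark (unlocked), 1.25 = at green mark (locked, lugs 4 mm above the ears); can run on to 1.6. Starts 0 to 0.35; stiff, stays where left. Knob lies at angle pi + value in the fixture's frame.
- collar_knob (a point): Grip point of the collar's upright black knob, a cylinder 22 mm across, 44 to 95 mm above the table, 106 mm from the collar's axis, on a blue arm carrying a white pointer line. This point is 78 mm above the table.
- lock_mark (a point): The green locked mark on the plate, 136 mm from the collar's axis (the red mark is the unlocked one).
- clamp (a joint): Toggle clamp, rad: 0 = down, foot on a seated housing (arm level, handle upright); grows as it opens; 1.6 = fully open (arm upright, handle level, away from the nest). Past centre (about 0.75) its own weight carries it to either end. With no housing it falls to -0.25.
- clamp_grip (a point): Centre of the clamp's red T-handle bar, 22 mm thick, 44 long along the fixture's x, 85 from the pivot. Open: beyond the pivot, about 126 mm above the table; down: straight above it, at 213 mm. Can be pinched across its ends from above and carried along its arc, turning between the pads.
- clamp_pivot (a point): Axis of the clamp's hinge (parallel to the fixture's x), 128 mm above the table, at fixture y = 115 mm.
- clamp_foot: Black rubber foot r 11 mm under the end of the steel clamp arm, 115 mm from the pivot; sprung, gives up to 4 mm; origin: centre of its lower face.
- mug: White mug, r 42, 95 mm high, a bystander. Origin: centre of its underside.
- spool: Orange filament spool lying flat, r 100, 63 mm high, a bystander. Origin: centre of its underside.
- screwdriver: Screwdriver lying on the table, a bystander.
Mind the look-alikes: they are no part of the job. Several things look just like the orange_housing: the one meant starts farthest to the robot's right.

How it is judged:
By the outcome, as a careful person would: the job done as asked, in the order asked, and still so for the second after the job is handed in, with the robot touching nothing.
It also fails if it takes over 72 s, if anything falls off the work surface, if the arm or the gripper's body presses on something with over 40 N, if the wrist force passes 120 N, or if a joint passes its speed limit or range.

### The arm

A 6-joint arm with a two-finger parallel gripper is mounted at the origin on the work surface. World frame = base frame: x ahead of the robot, y to its left, z up, the work surface at z = 0. Lengths are in mm, angles in rad, forces in N, time in s.
With the tool pointing down it reaches from about 350 to 975 mm from the base axis. Payload 7.1 kg.
Tool frame: the origin (TCP) lies midway between the tips of the shut fingers; the grasp point (between the pads) lies 19 mm behind it; z points along the fingers, y is the line along which they close (so a half turn about z gives the same grasp; the last joint's range is limited). The gripper opens to 88 mm and grips with 3 to 60 N. Pads are 20 mm wide; open, the fingers measure 115 mm over their backs; the gripper's body (75 mm by 178 mm) begins 61 mm behind the grasp point.
Start: joints at [-1.282, 0.423, 1.63, -0, 1.089, -0.019], TCP at [189.369, -595.604, 222.675] pointing down, gripper open.
Joint ranges: [-3, 3], [-0.9, 2.11], [0.09, 2.58], [-1.31, 4.45], [0.11, 2.69], [-2.54, 2.54]. Speed limits (rad/s): [2.39, 2.39, 3.01, 3.14, 3.14, 3.14].

### API

Orientations are given as a rotation vector (axis times angle).
In Python, from workcell import ctrl gives the robot as it stands.
- The arm moves only by the shell command python3 -m pendant 'ROWS'. ROWS is a JSON object of lists of equal length, an entry for each row: "grip": the opening, from -1 (shut) to 1 (fully open); "linear": the shift along the tool's x, y, z in mm, a list of three; "angular": the turn, a rotation vector about the tool's x, y, z in rad, a list of three. In form: {"grip": [grip, ...], "linear": [[tx, ty, tz], ...], "angular": [[ax, ay, az], ...]}. A call has 1 to 12 rows; each row shifts and turns the commanded pose from where the row before left it, along the tool's axes as they then stand; what a row does not reach is not made up. A row lasts 1/12 s, in which the tool goes at most 41.7 mm and 7.16 degrees, less where a joint would pass 70% of its speed; a pose out of reach is approached as far as the arm can. A call with a gripper value outside its range is refused whole. The fingers move at their own pace and stop on an object; the grip force is fixed at half the most. Time passes only in rows, so rows that do not move let the fingers close. It gives the time, the measured TCP pose, the force, the opening and the grip force at its end, in the units of the state.
- ctrl.get_obs(): the state, without advancing time (a new reading comes with each control period).
- ctrl.get_image(name): name is "side" or "top" or "wrist"; returns the picture (400x640x3 uint8, red, green, blue); there is no depth.
- ctrl.camera_params(name): a dict with "vfov" (degrees; the focal length in pixels is half the picture's height over the tangent of half this angle, whatever the lens; pixels are square), "cx", "cy" (the principal point, pixels), "R" (3x3) and "t" (3): a world point X has camera coordinates R X + t; the wrist camera has in their place "T_tool_cam" (4x4, takes a point from camera to tool coordinates, whose origin is the TCP and whose axes are the flange's). Camera axes: x right, y down, z forward; pixel columns grow to the right and rows downward; lengths in mm; the calibration is good to about 2 mm. A picture is of the moment at which its call begins: read the wrist's pose just before it. camera_params takes no time and is no camera call.
- ctrl.close_job(): hands the job in; it is judged then, once.
The state is a dict: "t": time; "qpos": joint angles; "qvel": joint speeds; "joint_torque": joint torques, N m; "ee_pos": TCP position; "orientation": TCP orientation; "ft_force": force on the tool from outside, world axes, zero at the start; "moment": the same for the moment, N m; "width": finger opening in mm; "grasp_force": force on a finger pad.
Only numpy, scipy, OpenCV 4.12 (cv2) and the standard library are available. Lean on these libraries where they do the work, as an engineer would, in place of code of your own. Each camera call takes 0.05 s, during which the arm holds its last target. There are 200 camera calls.

## Working session

There is one attempt and no reset: what is moved stays moved. The work goes in short steps, Python scripts to look and compute and a shell command to move; the robot and the scene stay as the last step left them, time stands still between calls to the robot, and variables do not carry over. Pictures are saved under pics/ and viewed, at most 10 in all, crops included, and the job is handed in when it is done.

```bash
mkdir -p pics; ls
cat > h.py <<'E'
import numpy as np, cv2
from workcell import ctrl
from scipy.spatial.transform import Rotation as Rn
def snap(n,f):
    o=ctrl.get_obs(); im=ctrl.get_image(n); cv2.imwrite('pics/'+f+'.png',im[:,:,::-1]); np.save('pics/'+f+'.npy',im); return im,o
def cam(n,o=None):
    p=ctrl.camera_params(n); f=200/np.tan(np.radians(p['vfov'])/2)
    if n=='wrist':
        T=np.array(p['T_tool_cam']); Rt=Rn.from_rotvec(o['orientation']).as_matrix()
        R=Rt@T[:3,:3]; c=Rt@T[:3,3]+np.array(o['ee_pos'])
    else:
        R=np.array(p['R']).T; c=-R@np.array(p['t'])
    return f,p['cx'],p['cy'],R,c
def ray(n,u,v,z,o=None):
    f,cx,cy,R,c=cam(n,o); d=R@np.array([(u-cx)/f,(v-cy)/f,1]); return c+d*(z-c[2])/d[2]
def proj(n,X,o=None):
    f,cx,cy,R,c=cam(n,o); q=R.T@(np.array(X)-c); return f*q[:2]/q[2]+[cx,cy]
E
python3 - <<'E'
from h import *
for n in('top','side','wrist'): im,o=snap(n,n+'0'); print(n,{k:np.round(v,3).tolist() if not isinstance(v,str) else v for k,v in ctrl.camera_params(n).items()})
print(o)
a=np.vstack([cv2.imread(f'pics/{n}0.png') for n in('top','side')]);cv2.imwrite('pics/ov.png',cv2.resize(a,(480,600),interpolation=cv2.INTER_AREA))
E
```

```text
pics
top {'vfov': 55.514, 'cx': 317.136, 'cy': 200.191, 'R': [[0.023, -0.999, 0.035], [-0.995, -0.026, -0.1], [0.101, -0.032, -0.994]], 't': [-49.578, 487.569, 1306.623]}
side {'vfov': 46.537, 'cx': 323.772, 'cy': 207.08, 'R': [[-0.951, -0.309, -0.011], [-0.187, 0.603, -0.776], [0.247, -0.735, -0.631]], 't': [478.33, 212.017, 1572.166]}
wrist {'vfov': 69.869, 'cx': 319.694, 'cy': 200.408, 'T_tool_cam': [[0.0, -0.967, -0.254, 68.84], [1.0, 0.0, 0.0, 0.605], [-0.0, -0.254, 0.967, -162.869], [0.0, 0.0, 0.0, 1.0]]}
{'t': 0.1, 'qpos': array([-1.28200013e+00,  4.23754863e-01,  1.63058074e+00, -3.80400580e-06,
        1.08865334e+00, -1.90052461e-02]), 'qvel': array([-0.00143851, -0.00127735, -0.00177922,  0.00029573,  0.00149585,
       -0.00051833]), 'joint_torque': array([ 7.48077764e-04, -5.45614994e+01, -2.74324572e+01,  6.45447616e-02,
        1.87950034e-02, -2.55018961e-05]), 'ee_pos': array([ 189.22986423, -595.13804845,  221.99832025]), 'orientation': array([-3.10309380e+00, -4.81377712e-01,  3.00080735e-04]), 'ft_force': array([-0.30963224, -0.25454545,  0.65582996]), 'moment': array([ 0.00262363, -0.01554415, -0.04445626]), 'grasp_force': 0.0, 'width': 87.69949742131047}
```

View pics/top0.png

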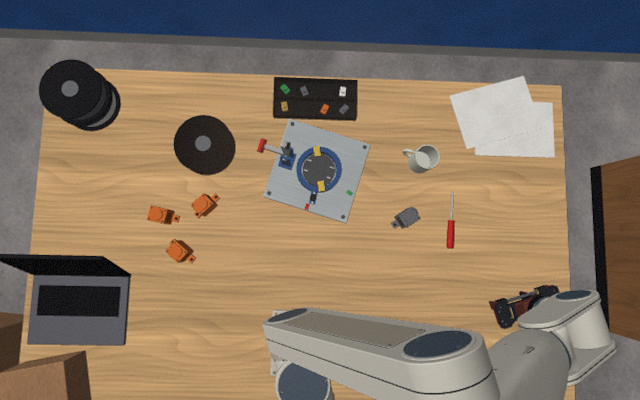

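View pics/side0.png

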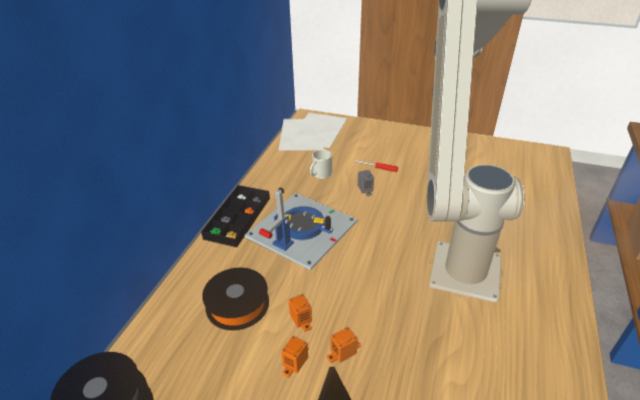

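```bash
cat > m.py <<'E'
from h import *
im=np.load('pics/top0.npy'); hsv=cv2.cvtColor(im,cv2.COLOR_RGB2HSV)
def blobs(m,z,mn,box):
    x0,y0,x1,y1=box; k=np.zeros_like(m); k[y0:y1,x0:x1]=m[y0:y1,x0:x1]
    n,l,s,c=cv2.connectedComponentsWithStats(k)
    return [(np.round(c[i],1),s[i,4],np.round(ray('top',*c[i],z),1)) for i in range(1,n) if s[i,4]>=mn]
H,S,V=[hsv[...,i] for i in range(3)]
I=lambda b:b.astype(np.uint8)*255
print('orange',*blobs(I((H>4)&(H<14)&(S>190)&(V>110)),72,60,(130,180,240,280)),sep='\n')
print('blue',*blobs(I((H>100)&(H<125)&(S>130)),44,10,(255,110,380,230)),sep='\n')
print('green',*blobs(I((H>45)&(H<85)&(S>90)),12,3,(330,170,380,220)),sep='\n')
print('red',*blobs(I(((H<8)|(H>172))&(S>130)),12,3,(250,120,380,230)),sep='\n')
print('yellow',*blobs(I((H>18)&(H<32)&(S>150)),52,3,(290,130,350,210)),sep='\n')
# plate
m=I((S<60)&(V>90)); k=np.zeros_like(m);k[112:230,255:380]=m[112:230,255:380]
k=cv2.morphologyEx(k,cv2.MORPH_CLOSE,np.ones((9,9)))
cs,_=cv2.findContours(k,0,2);c=max(cs,key=cv2.contourArea)
P=np.array([ray('top',u,v,12)[:2] for u,v in c[:,0].astype(float)],np.float32)
print('plate',cv2.minAreaRect(P))
a=im[175:285,130:250];b=im[112:227,250:375]
cv2.imwrite('pics/c1.png',np.hstack([cv2.resize(x,(400,400),interpolation=cv2.INTER_CUBIC) for x in(a,b)])[:,:,::-1])
E
python3 m.py
```

```text
orange
(array([200.3, 203.1]), np.int32(109), array([463.9, 354.6,  72. ]))
(array([157. , 213.8]), np.int32(201), array([424.3, 494.8,  72. ]))
(array([175.9, 250.7]), np.int32(175), array([304.3, 425.6,  72. ]))
blue
(array([332.6, 166.6]), np.int32(210), array([606., -88.,  44.]))
(array([304.8, 170.7]), np.int32(220), array([588.5,   8.4,  44. ]))
(array([288.4, 158.9]), np.int32(36), array([628.6,  66.5,  44. ]))
(array([283.4, 165. ]), np.int32(30), array([606.6,  83.2,  44. ]))
green
(array([349.2, 192.4]), np.int32(17), array([ 521.1, -151.5,   12. ]))
red
(array([261.2, 145. ]), np.int32(73), array([682.8, 166.8,  12. ]))
(array([306.6, 206. ]), np.int32(15), array([468.4,  -1.1,  12. ]))
yellow
(array([316.7, 151. ]), np.int32(52), array([657.9, -31.1,  52. ]))
(array([320.9, 185.7]), np.int32(56), array([536.6, -48.4,  52. ]))
plate ((606.4981079101562, -9.456756591796875), (362.188720703125, 299.98712158203125), 73.52698516845703)
```

View pics/c1.png

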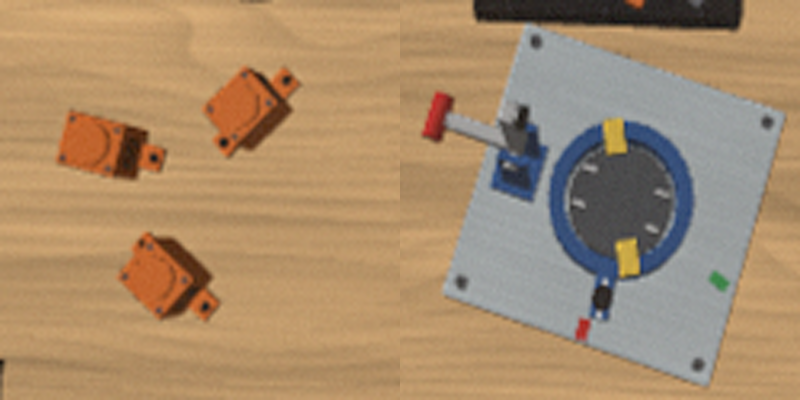

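```bash
cat >> h.py <<'E'
from scipy.linalg import logm, expm
def pose(p,yaw):  # yaw deg = heading of tool y, tool down
    a=np.radians(yaw); y=np.array([np.cos(a),np.sin(a),0]); z=np.array([0,0,-1.]); x=np.cross(y,z)
    T=np.eye(4);T[:3,:3]=np.c_[x,y,z];T[:3,3]=p;return T
def cur():
    o=ctrl.get_obs();T=np.eye(4);T[:3,:3]=Rn.from_rotvec(o['orientation']).as_matrix();T[:3,3]=o['ee_pos'];return T
def row(T0,T1,n):
    D=np.real(expm(np.real(logm(np.linalg.inv(T0)@T1))/n))
    print(n,'rows lin',np.round(D[:3,3],1).tolist(),'ang',np.round(Rn.from_matrix(D[:3,:3]).as_rotvec(),4).tolist()); return D
E
python3 - <<'E'
from h import *
T0=cur();print(ctrl.get_obs()['t'])
T1=pose([440,345,340],43)
D=row(T0,T1,34)
T=T0
for i in range(34):
    T=T@D
    if i%6==5: print(T[:3,3].round())
# knob top guess, handle
for n,u,v,z in(('knob',313.1,197.4,95),('handle',261.2,145,130)): print(n,ray('top',u,v,z).round(1))
E
```

```text
0.15
34 rows lin [34.1, -0.9, -3.5] ang [-0.0, -0.0, -0.0592]
[ 370. -501.  243.]
[ 506. -350.  264.]
[ 581. -161.  285.]
[586.  42. 305.]
[520. 235. 326.]
knob [490.5 -21.6  95. ]
handle [653.9 152.5 130. ]
```

```bash
python3 -m pendant '{"grip":[1,1,1,1,1,1,1,1,1,1,1,1],"linear":[[34,-1,-10],[34,-1,-10],[34,-1,-10],[34,-1,-10],[34,-1,-10],[34,-1,-10],[34,-1,-10],[34,-1,-10],[34,-1,-10],[34,-1,-10],[34,-1,-10],[34,-1,-10]],"angular":[[0,0,-0.059],[0,0,-0.059],[0,0,-0.059],[0,0,-0.059],[0,0,-0.059],[0,0,-0.059],[0,0,-0.059],[0,0,-0.059],[0,0,-0.059],[0,0,-0.059],[0,0,-0.059],[0,0,-0.059]]}'
python3 - <<'E'
from h import *
row(cur(),pose([440,345,340],43),22)
im,o=snap('wrist','w1');print(o['ee_pos'],o['t'],o['orientation'])
E
```

```text
t: 1.15
ee_pos: [505.7, -348.5, 342.8]
orientation: [-2.742, -1.532, 0.0]
ft_force: [0.4, -0.5, -0.1]
width: 88.0
grasp_force: 0.0
22 rows lin [34.0, -0.8, 0.1] ang [-0.0, -0.0, -0.0592]
[ 505.66731778 -348.51824664  342.80460383] 1.15 [-2.74236994e+00 -1.53178436e+00  2.71551115e-04]
```

View pics/w1.png

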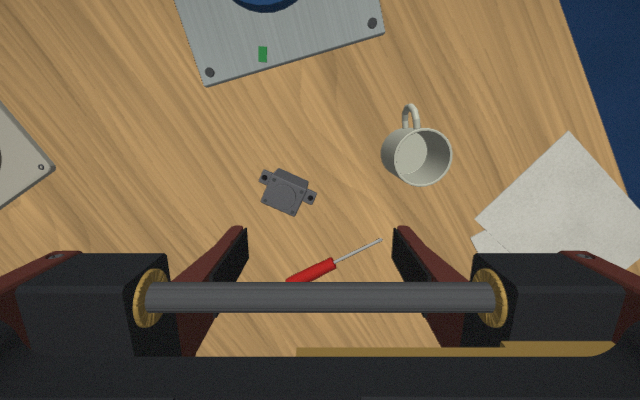

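```bash
python3 -m pendant '{"grip":[1,1,1,1,1,1,1],"linear":[[34,-1,0],[34,-1,0],[34,-1,0],[34,-1,0],[34,-1,0],[34,-1,0],[34,-1,0]],"angular":[[0,0,-0.059],[0,0,-0.059],[0,0,-0.059],[0,0,-0.059],[0,0,-0.059],[0,0,-0.059],[0,0,-0.059]]}'
cat > fx.py <<'E'
from h import *
def blob(m,mn):
    n,l,s,c=cv2.connectedComponentsWithStats(m.astype(np.uint8)); return [(c[i],s[i,4],s[i,:4],l==i) for i in range(1,n) if s[i,4]>=mn]
def hs(im):
    h=cv2.cvtColor(im,cv2.COLOR_RGB2HSV); return [h[...,i].astype(int) for i in range(3)]
E
python3 - <<'E'
from fx import *
row(cur(),pose([440,345,340],43),15)
im,o=snap('wrist','w2');print(o['ee_pos'],o['t'])
H,S,V=hs(im)
for nm,m,z in(('green',(H>45)&(H<85)&(S>90),12),('red',((H<6)|(H>174))&(S>150),12),('yellow',(H>18)&(H<32)&(S>150)&(V>120),52),('blue',(H>100)&(H<125)&(S>130),44)):
    for c,a,b,_ in blob(m,60): print(nm,c.round(1),a,b,ray('wrist',*c,z,o).round(1))
E
```

```text
t: 1.78
ee_pos: [585.7, -126.3, 342.3]
orientation: [-2.371, -2.061, 0.0]
ft_force: [0.6, 0.0, -0.0]
width: 87.6
grasp_force: 0.0
15 rows lin [34.0, -0.8, 0.2] ang [-0.0, -0.0, -0.0593]
[ 585.72249189 -126.2971769   342.29598238] 1.7833
green [499.9   3.9] 149 [491   0  20  12] [888.7  79.   12. ]
green [285.7 185.3] 86 [281 179  11  14] [ 521.7 -151.4   12. ]
red [236.4  99.1] 71 [231  96  14   8] [466.3   1.   12. ]
yellow [360.3  99.8] 343 [348  90  25  21] [660.4 -30.6  52. ]
yellow [282.2 123.4] 326 [270 114  25  20] [538.6 -48.   52. ]
blue [332.9  29. ] 1539 [312   0  43  53] [632.5  71.3  44. ]
blue [590.9 131.3] 25393 [535   0 105 275] [1014.2 -126.5   44. ]
blue [308.8  80.5] 1925 [255  56 113  63] [587.9   7.9  44. ]
blue [330.1 142.5] 1440 [276 106  96  58] [607.7 -87.1  44. ]
```

View pics/w2.png

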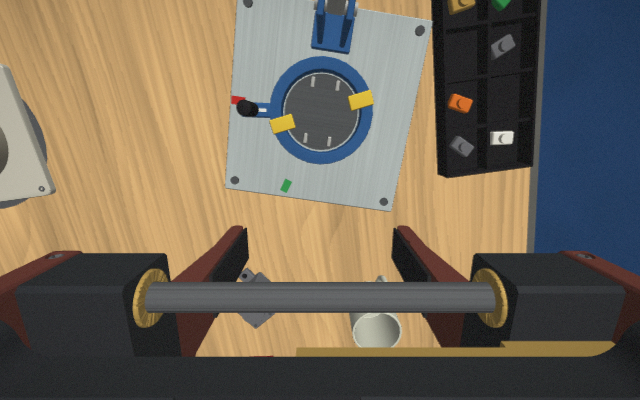

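```bash
python3 -m pendant '{"grip":[1,1,1,1,1,1,1,1,1,1,1],"linear":[[34,-1,0],[34,-1,0],[34,-1,0],[34,-1,0],[34,-1,0],[34,-1,0],[34,-1,0],[34,-1,0],[34,-1,0],[34,-1,0],[34,-1,0]],"angular":[[0,0,-0.059],[0,0,-0.059],[0,0,-0.059],[0,0,-0.059],[0,0,-0.059],[0,0,-0.059],[0,0,-0.059],[0,0,-0.059],[0,0,-0.059],[0,0,-0.059],[0,0,-0.059]]}'
python3 - <<'E'
from fx import *
# ring from w2
im=np.load('pics/w2.npy');o2=dict(ee_pos=np.array([585.722,-126.297,342.296]),orientation=np.array([-2.371,-2.061,0]))
H,S,V=hs(im)
m=((H>100)&(H<125)&(S>130)|(H>18)&(H<32)&(S>150)&(V>120)); m[:54]=0;m[:,380:]=0;m[170:]=0;m[:,:270]=0
c=max(cv2.findContours(m.astype(np.uint8),0,2)[0],key=cv2.contourArea)
P=np.array([ray('wrist',u,v,44,o2)[:2] for u,v in c[:,0].astype(float)],np.float32)
print('ring',cv2.fitEllipse(P))
row(cur(),pose([440,345,340],43),4)
im,o=snap('wrist','w3');print(o['ee_pos'],o['t'],o['orientation'])
H,S,V=hs(im)
for c,a,b,_ in blob((H>4)&(H<14)&(S>170)&(V>90),100): print(c.round(1),a,b,ray('wrist',*c,72,o).round(1))
E
```

```text
t: 2.75
ee_pos: [518.2, 235.0, 342.4]
orientation: [-1.59, -2.709, 0.0]
ft_force: [0.6, 0.5, -0.6]
width: 87.6
grasp_force: 0.0
ring ((599.6516723632812, -38.968963623046875), (154.7622833251953, 156.36961364746094), 174.06793212890625)
4 rows lin [33.8, -0.6, 0.6] ang [-0.0001, -0.0, -0.0603]
[518.20872195 234.98589519 342.37885107] 2.75 [-1.59026606e+00 -2.70916299e+00  3.54746680e-04]
[247.7   3. ] 265 [227   0  46  11] [324.7 384.7  72. ]
[339.7   6. ] 332 [324   0  36  19] [432.7 441.1  72. ]
[326.  80.] 1557 [305  52  43  57] [462.  352.6  72. ]
[332.1 111.6] 165 [324 104  17  17] [490.6 320.   72. ]
```

View pics/w3.png

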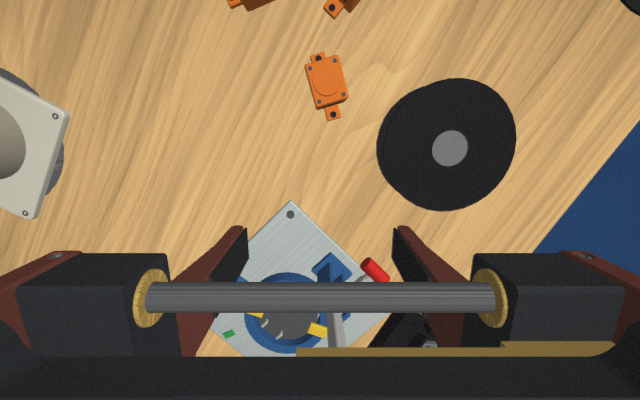

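```bash
python3 -m pendant '{"grip":[1,1,1],"linear":[[30,-1,18],[30,-1,18],[30,-1,18]],"angular":[[0,0,-0.06],[0,0,-0.06],[0,0,-0.06]]}'
python3 - <<'E'
from fx import *
im,o=snap('wrist','w4');print(o['ee_pos'],o['t'])
H,S,V=hs(im)
m=((H>4)&(H<14)&(S>170)&(V>90))
ears=[]
for c,a,b,l in blob(m,100):
    p=ray('wrist',*c,72,o); 
    if np.hypot(p[0]-462,p[1]-353)<90:
        P=np.array([ray('wrist',u,v,72,o)[:2] for v,u in np.argwhere(l)],np.float32)
        print(c.round(1),a,b,p.round(1),cv2.minAreaRect(P),ray('wrist',*c,10,o).round(1))
print('spool',ray('top',203,143,63))
v0,u0=60,250
cv2.imwrite('pics/c4.png',cv2.resize(im[40:220,230:430],(800,600)[:2] and (660,594),interpolation=cv2.INTER_CUBIC)[:,:,::-1])
E
```

```text
t: 3.05
ee_pos: [467.7, 308.7, 288.1]
orientation: [1.341, 2.84, 0.001]
ft_force: [1.0, 0.3, 0.1]
width: 87.8
grasp_force: 0.0
[467.72571723 308.67950311 288.1102444 ] 3.05
[337.7 148. ] 1902 [318 112  41  70] [460.2 354.1  72. ] ((459.7250671386719, 355.2368469238281), (48.59034729003906, 88.4891128540039), 45.06292724609375) [466.2 352.9  10. ]
spool [671.03521708 358.89343063  63.        ]
```

View pics/c4.png

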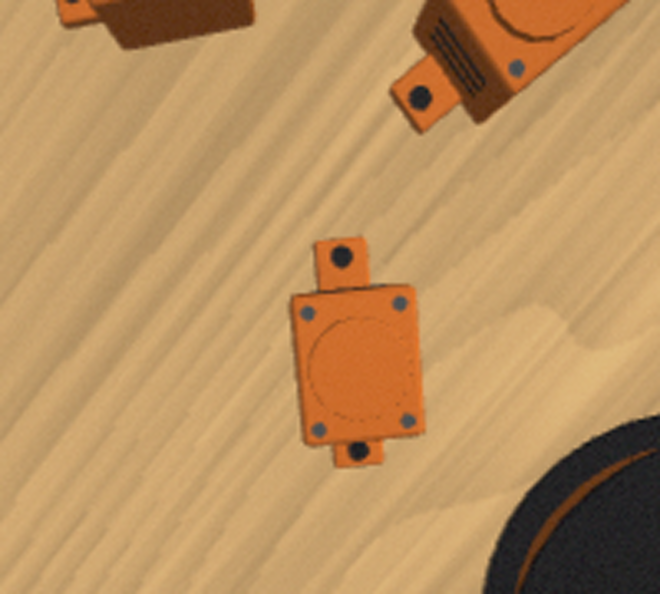

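Run:
```python
from fx import *
o=dict(ee_pos=np.array([467.7257,308.6795,288.110]),orientation=np.array(ctrl.get_obs()['orientation']))
r=lambda x,y,z:ray('wrist',230+x/3.3-.35,40+y/3.3-.35,z,o)[:2]
c=[r(*p,72) for p in((291,296),(415,284),(425,434),(305,446))]
print(np.mean(c,0),[np.linalg.norm(c[i]-c[(i+1)%4]) for i in range(4)])
d=(c[0]+c[1]-c[2]-c[3])/2; print('yaw y',np.degrees(np.arctan2(d[1],d[0])))
s=[r(*p,72) for p in((307,313),(400,303),(408,421),(319,430))]
d=(s[0]+s[1]-s[2]-s[3])/2; print(np.mean(s,0),np.degrees(np.arctan2(d[1],d[0])))
e=[r(342,257,10),r(358,450,10)];d=e[0]-e[1];print(np.mean(e,0),np.degrees(np.arctan2(d[1],d[0])),np.linalg.norm(d))
```

```text
[461.46626887 351.69806619] [np.float64(48.34041748787126), np.float64(58.87029734497358), np.float64(48.66946093437848), np.float64(59.25450628259189)]
yaw y 135.3540994037642
[461.61767383 351.22365211] 135.6418627883866
[461.28656132 351.16727495] 135.4014540234967 87.92065776396757
```

Run:
```python
from h import *
A=pose([465.1,347.8,125],45.4);row(cur(),A,6);row(A,pose([465.1,347.8,33],45.4),4)
```

```text
6 rows lin [4.3, 4.5, 26.5] ang [-0.0009, -0.0006, -0.0164]
4 rows lin [0.0, 0.0, 23.0] ang [0.0, 0.0, 0.0]
```

```bash
python3 -m pendant '{"grip":[1,1,1,1,1,1,1],"linear":[[4.3,4.5,26.5],[4.3,4.5,26.5],[4.3,4.5,26.5],[4.3,4.5,26.5],[4.3,4.5,26.5],[4.3,4.5,26.5],[0,0,0]],"angular":[[0,0,-0.0164],[0,0,-0.0164],[0,0,-0.0164],[0,0,-0.0164],[0,0,-0.0164],[0,0,-0.0164],[0,0,0]]}'
python3 -c "
from h import *
row(cur(),pose([465.1,347.8,33],45.4),4)"
```

```text
t: 3.68
ee_pos: [468.6, 343.5, 124.8]
orientation: [-1.2, -2.898, 0.011]
ft_force: [-0.3, -0.7, -0.8]
width: 88.0
grasp_force: 0.0
4 rows lin [1.4, 0.2, 23.0] ang [-0.002, -0.0004, -0.0017]
```

```bash
python3 -m pendant '{"grip":[1,1,1,1,1,-1,-1,-1,-1,-1,-1,-1],"linear":[[1.4,0.2,23],[1.4,0.2,23],[1.4,0.2,23],[1.4,0.2,23],[0,0,0],[0,0,0],[0,0,0],[0,0,0],[0,0,0],[0,0,0],[0,0,0],[0,0,0]],"angular":[[-0.002,0,-0.002],[-0.002,0,-0.002],[-0.002,0,-0.002],[-0.002,0,-0.002],[0,0,0],[0,0,0],[0,0,0],[0,0,0],[0,0,0],[0,0,0],[0,0,0],[0,0,0]]}'
python3 -c "
from h import *
print(cur().round(3)); print(ctrl.get_obs()['qpos'])"
```

```text
t: 4.68
ee_pos: [467.9, 350.0, 38.4]
orientation: [1.189, 2.904, 0.012]
ft_force: [-1.3, -1.6, 6.7]
width: 50.3
grasp_force: 30.0
[[-7.13000e-01  7.01000e-01  6.00000e-03  4.67918e+02]
 [ 7.01000e-01  7.13000e-01  6.00000e-03  3.50004e+02]
 [-0.00000e+00  8.00000e-03 -1.00000e+00  3.84430e+01]
 [ 0.00000e+00  0.00000e+00  0.00000e+00  1.00000e+00]]
[ 0.62119887  0.62439898  1.81868162  0.00194642  0.69032551 -0.17377498]
```

```bash
python3 -m pendant '{"grip":[-1,-1,-1,-1,-1,-1,-1,-1,-1],"linear":[[0,0,-10],[0,0,-33],[0,0,-33],[0,0,-33],[0,0,-33],[0,0,-33],[0,0,-33],[0,0,-33],[0,0,-33]],"angular":[[0,0,0],[0,0,0],[0,0,0],[0,0,0],[0,0,0],[0,0,0],[0,0,0],[0,0,0],[0,0,0]]}'
python3 -c "
from h import *
T=cur();D=row(T,pose([598,-44.3,310],-16.5),12);
for i in range(12): T=T@D; print(T[:3,3].round(),end='')
im,o=snap('wrist','w5')"
```

```text
t: 5.43
ee_pos: [465.5, 348.0, 313.6]
orientation: [1.189, 2.905, 0.011]
ft_force: [0.5, 0.4, -2.6]
width: 49.9
grasp_force: 30.0
12 rows lin [-36.2, 1.0, 0.3] ang [0.0006, -0.0004, 0.0901]
[492. 323. 313.][516. 296. 313.][538. 267. 313.][557. 236. 312.][573. 204. 312.][586. 170. 312.][596. 135. 312.][603. 100. 311.][607.  64. 311.][607.  28. 311.][604.  -9. 310.][598. -44. 310.]
```

```bash
python3 -m pendant '{"grip":[-1,-1,-1,-1,-1,-1,-1,-1,-1,-1,-1,-1],"linear":[[-36.2,1,0.3],[-36.2,1,0.3],[-36.2,1,0.3],[-36.2,1,0.3],[-36.2,1,0.3],[-36.2,1,0.3],[-36.2,1,0.3],[-36.2,1,0.3],[-36.2,1,0.3],[-36.2,1,0.3],[-36.2,1,0.3],[-36.2,1,0.3]],"angular":[[0,0,0.09],[0,0,0.09],[0,0,0.09],[0,0,0.09],[0,0,0.09],[0,0,0.09],[0,0,0.09],[0,0,0.09],[0,0,0.09],[0,0,0.09],[0,0,0.09],[0,0,0.09]]}'
python3 - <<'E'
from fx import *
im,o=snap('wrist','w6');print(o['t'],o['ee_pos'])
T=pose([598,-44.3,160],-16.5);row(cur(),T,6)
E
```

```text
t: 6.48
ee_pos: [598.5, -45.4, 306.4]
orientation: [-2.519, -1.875, -0.012]
ft_force: [0.0, -1.0, -2.7]
width: 50.1
grasp_force: 30.0
6.4833 [598.48388778 -45.37893554 306.36305284]
6 rows lin [1.1, -0.2, 24.4] ang [0.0005, -0.0005, -0.0019]
```

View pics/w6.png

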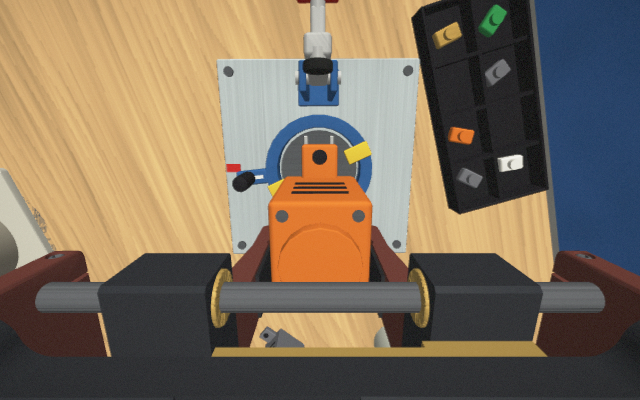

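Run:
```python
from fx import *
im=np.load('pics/w6.npy');o=ctrl.get_obs()
b=[ray('wrist',u,v,12,o)[:2] for u,v in((228.3,71.3),(408,71),(396.3,244),(239.5,245))]
print(np.round(b,1),np.mean(b,0),[np.linalg.norm(b[i]-b[(i+1)%4]).round(1) for i in range(4)])
d=b[1]-b[0];print('x yaw',np.degrees(np.arctan2(d[1],d[0])))
for z in(12,): pass
for c,a,l,_ in blob((lambda H,S,V:((H<6)|(H>174))&(S>150))(*hs(im)),30): print('red',c,ray('wrist',*c,12,o).round(1))
h=ray('wrist',319.8,157,306.4-38.4+10,o); 
T=cur(); print('ear hole in tool',(T[:3,:3].T@(h-T[:3,3])).round(1))
x=h[:2]-44*T[:2,0]; print('origin est in tool', (T[:3,:3].T@(np.r_[x,0]-T[:3,3])).round(1)[:2], T[:2,1])
```

```text
[[ 512.2  128.1]
 [ 766.    50.5]
 [ 686.1 -212.7]
 [ 428.2 -134.8]] [598.12639511 -42.23441098] [np.float64(265.4), np.float64(275.0), np.float64(269.5), np.float64(276.0)]
x yaw -17.006903069773784
red [303.16129032   0.83870968] [645.8 182.2  12. ]
red [233.01960784 167.41176471] [466.6  -6.7  12. ]
ear hole in tool [48.   0.2 28.3]
origin est in tool [ 3.1 -0.7] [ 0.95554476 -0.29482971]
```

```bash
python3 -m pendant '{"grip":[-1,-1,-1,-1,-1,-1,-1],"linear":[[0.4,0,29],[0.4,0,29],[0.4,0,29],[0.4,0,29],[0.4,0,29],[0.4,0,29],[0,0,0]],"angular":[[0.001,-0.001,-0.001],[0.001,-0.001,-0.001],[0.001,-0.001,-0.001],[0.001,-0.001,-0.001],[0.001,-0.001,-0.001],[0.001,-0.001,-0.001],[0,0,0]]}'
python3 - <<'E'
from fx import *
im,o=snap('wrist','w7');print(o['t'],o['ee_pos'],cur()[:3,:3].round(3).tolist())
row(cur(),pose([598.4,-43.1,73],-16.8),5)
for n,p in(('nest',[599.6,-39.1,30]),):print(proj('wrist',p,o))
# guide corners predicted vs. image
C=np.array([599.6,-39.1]);a=np.radians(-16.8);ex=np.array([np.cos(a),np.sin(a)]);ey=np.array([-ex[1],ex[0]])
im=im.copy()
for sx in(-1,1):
  for (x,y) in((16,50),(22,50)): q=proj('wrist',np.r_[C+sx*x*ex+y*ey,42],o);print(q.round(1));cv2.circle(im,(int(round(q[0])),int(round(q[1]))),1,(0,255,0),-1)
cv2.imwrite('pics/c7.png',cv2.resize(im[80:280,200:440],(720,600),interpolation=cv2.INTER_CUBIC)[:,:,::-1])
E
```

```text
t: 7.12
ee_pos: [595.7, -40.0, 127.2]
orientation: [-2.502, -1.884, 0.013]
ft_force: [-1.5, -0.1, -2.3]
width: 49.9
grasp_force: 30.0
7.1167 [595.69687421 -39.98263996 127.16592225] [[0.276, 0.961, -0.009], [0.961, -0.276, 0.002], [-0.0, -0.009, -1.0]]
5 rows lin [-0.5, 0.4, 11.4] ang [-0.0018, 0.0001, 0.0026]
[324.59382032 198.44637758]
[306.9 144.8]
[299.9 144.7]
[344.5 145.4]
[351.5 145.5]
```

View pics/c7.png

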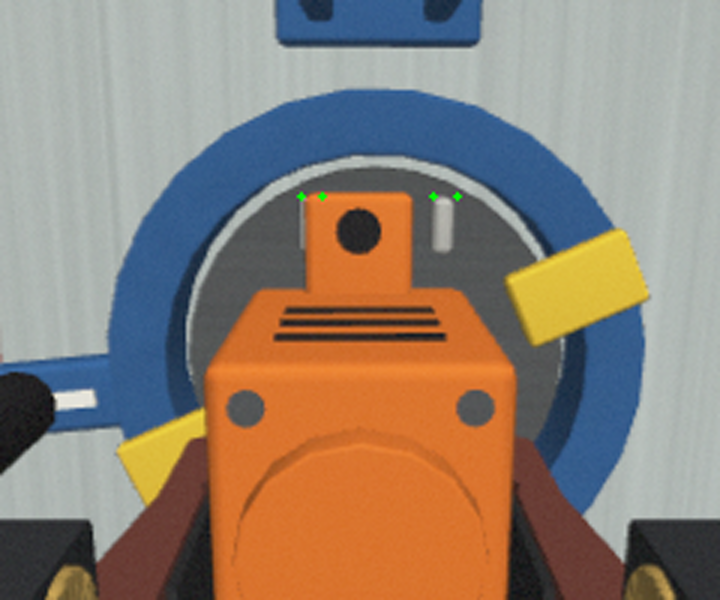

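```bash
python3 -m pendant '{"grip":[-1,-1,-1,-1,-1,-1,-1],"linear":[[-0.5,0.4,8],[-0.5,0.4,8],[-0.5,0.4,8],[-0.5,0.4,8],[-0.5,0.4,8],[0,0,0],[0,0,0]],"angular":[[-0.0018,0,0.0026],[-0.0018,0,0.0026],[-0.0018,0,0.0026],[-0.0018,0,0.0026],[-0.0018,0,0.0026],[0,0,0],[0,0,0]]}'
python3 - <<'E'
from fx import *
T=cur();print(T.round(3).tolist())
row(T,pose([598.4,-43.1,73],-16.8),3)
E
```

```text
t: 7.75
ee_pos: [600.9, -43.6, 92.1]
orientation: [2.519, 1.87, 0.007]
ft_force: [-0.1, 1.2, -2.7]
width: 49.7
grasp_force: 30.0
[[0.29, 0.957, 0.006, 600.863], [0.957, -0.29, -0.001, -43.624], [0.001, 0.006, -1.0, 92.133], [0.0, 0.0, 0.0, 1.0]]
3 rows lin [-0.1, -0.9, 6.4] ang [0.0019, -0.0003, -0.0002]
```

Run:
```python
from fx import *
for i in range(6):
    im=ctrl.get_image('wrist'); T=cur(); print(T[:3,3].round(2),T[:3,2].round(4))
T=cur();row(T,pose([598.4,-43.1,73],-16.8),3)
np.save('pics/w8.npy',im);o=ctrl.get_obs()
C=np.array([599.6,-39.1]);a=np.radians(-16.8);ex=np.array([np.cos(a),np.sin(a)]);ey=np.array([-ex[1],ex[0]])
im=im.copy()
for s in(-1,1):print(proj('wrist',np.r_[C+s*16*ex+50*ey,42],o).round(1))
g=im[125:165,285:365].astype(int)
m=lambda r:[(285+i,p.tolist()) for i,p in enumerate(im[r,285:365]) ]
H,S,V=hs(im)
for c,a,b,l in blob((S<60)&(V>120),15):
    if 270<c[0]<380 and 110<c[1]<190: print('guide',c.round(1),a,b)
e=(H>4)&(H<14)&(S>170)&(V>90)
for r in(150,155,160,165): print(r,np.flatnonzero(e[r])[[0,-1]])
```

```text
[601.24 -43.62  92.56] [ 6.6e-03 -9.0e-04 -1.0e+00]
[601.48 -43.61  92.83] [ 0.0072 -0.001  -1.    ]
[601.58 -43.6   92.97] [ 0.0075 -0.001  -1.    ]
[601.6  -43.63  93.05] [ 0.0076 -0.001  -1.    ]
[601.59 -43.61  93.06] [ 0.0076 -0.001  -1.    ]
[601.5  -43.59  92.99] [ 0.0075 -0.001  -1.    ]
3 rows lin [-0.1, -1.1, 6.7] ang [0.0025, -0.0004, -0.0001]
[293.  145.9]
[336.5 145.9]
guide [308.6 147.6] 778 [244 131 136  73]
guide [288.7 156.2] 156 [285 146   8  22]
guide [340.4 156.1] 123 [338 146   6  21]
150 [302 602]
155 [302 600]
160 [302 594]
165 [302 336]
```

```bash
python3 -m pendant '{"grip":[-1,-1,-1,-1,-1],"linear":[[-0.1,-1.1,6],[-0.1,-1.1,6],[-0.1,-1.1,6],[0,0,0],[0,0,0]],"angular":[[0.0025,0,0],[0.0025,0,0],[0.0025,0,0],[0,0,0],[0,0,0]]}'
python3 - <<'E'
from fx import *
for i in range(3): im=ctrl.get_image('wrist')
T=cur();o=ctrl.get_obs();print(T[:3,3].round(2),T[:3,:3].round(4).tolist(),o['ft_force'])
row(T,pose([598.4,-43.1,67],-16.8),3)
H,S,V=hs(im)
for c,a,b,l in blob((S<60)&(V>120),15):
    if 270<c[0]<380 and 110<c[1]<190: print('guide',c.round(1),a,b)
e=(H>4)&(H<14)&(S>170)&(V>90)
for r in(150,155,160,165,170): print(r,np.flatnonzero(e[r,:380])[[0,-1]])
E
```

```text
t: 8.47
ee_pos: [597.5, -42.8, 73.7]
orientation: [-2.521, -1.871, 0.001]
ft_force: [-0.1, -0.3, -0.5]
width: 49.8
grasp_force: 30.0
[598.24 -42.95  74.66] [[0.2894, 0.9572, -0.0001], [0.9572, -0.2894, 0.0012], [0.0011, -0.0005, -1.0]] [ 0.05997448 -0.90933073 -2.99234441]
3 rows lin [-0.0, 0.1, 2.6] ang [-0.0002, -0.0004, -0.0001]
guide [314.1 148.4] 897 [243 131 147  75]
guide [347.5 158.3] 179 [344 147   8  24]
guide [291.6 159. ] 180 [288 148   9  23]
150 [302 336]
155 [302 336]
160 [302 336]
165 [302 336]
170 [302 336]
```

```bash
python3 -m pendant '{"grip":[-1,-1,-1,-1,-1,-1],"linear":[[0,0,2],[0,0,2],[0,0,1.5],[0,0,1],[0,0,0],[0,0,0]],"angular":[[0,0,0],[0,0,0],[0,0,0],[0,0,0],[0,0,0],[0,0,0]]}'
```

```text
t: 9.12
ee_pos: [598.0, -42.8, 68.5]
orientation: [-2.521, -1.872, -0.001]
ft_force: [-2.8, 1.2, 4.2]
width: 49.9
grasp_force: 30.0
```

```bash
python3 -m pendant '{"grip":[1,1,1,1,1,1,1,1,1,1,1,1],"linear":[[0,0,0],[0,0,0],[0,0,0],[0,0,0],[0,0,-10],[0,0,-30],[0,0,-30],[0,0,-30],[0,0,-30],[0,0,-30],[0,0,-30],[0,0,-30]],"angular":[[0,0,0],[0,0,0],[0,0,0],[0,0,0],[0,0,0],[0,0,0],[0,0,0],[0,0,0],[0,0,0],[0,0,0],[0,0,0],[0,0,0]]}'
python3 - <<'E'
from fx import *
for i in range(3): im,o=snap('wrist','w9')
T=cur();print(T[:3,3])
H,S,V=hs(im)
for c,a,b,l in blob(((H<6)|(H>174))&(S>150),60): print('red',c.round(1),a,b,ray('wrist',*c,126,o).round(1))
C=np.array([599.6,-39.1]);a=np.radians(-16.8);ex=np.array([np.cos(a),np.sin(a)]);ey=np.array([-ex[1],ex[0]])
print('expected grip',C+200*ey, 'pivot',C+115*ey)
cv2.imwrite('pics/w9.png',im[:,:,::-1])
row(T,pose(np.r_[C+190*ey,320],-16.8),7)
E
```

```text
t: 10.12
ee_pos: [597.9, -43.2, 290.5]
orientation: [-2.522, -1.872, -0.002]
ft_force: [-0.1, 0.1, 0.7]
width: 87.7
grasp_force: 0.0
[599.55077655 -43.30792492 291.57844325]
red [228.6 169.4] 108 [222 166  14   8] [506.9   5.1 126. ]
expected grip [657.40635939 152.36389951] pivot [632.83865665  70.99174222]
7 rows lin [27.7, -0.2, -4.0] ang [0.0008, -0.0003, -0.0]
```

View pics/w9.png

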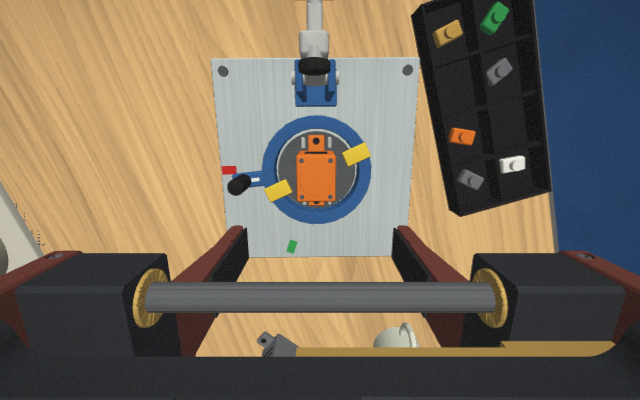

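```bash
python3 -m pendant '{"grip":[1,1,1,1,1,1,1,1],"linear":[[27.7,-0.2,-4],[27.7,-0.2,-4],[27.7,-0.2,-4],[27.7,-0.2,-4],[27.7,-0.2,-4],[27.7,-0.2,-4],[27.7,-0.2,-4],[0,0,0]],"angular":[[0,0,0],[0,0,0],[0,0,0],[0,0,0],[0,0,0],[0,0,0],[0,0,0],[0,0,0]]}'
cat > hd.py <<'E'
from fx import *
C=np.array([599.6,-39.1]);a=np.radians(-16.8);ex=np.array([np.cos(a),np.sin(a)]);ey=np.array([-ex[1],ex[0]])
def handle(z):
    im,o=snap('wrist','wh')
    H,S,V=hs(im)
    for c,ar,b,l in blob(((H<6)|(H>174))&(S>150),150):
        p=ray('wrist',*c,z,o)[:2]
        P=np.array([ray('wrist',u,v,z,o)[:2] for v,u in np.argwhere(l)],np.float32)
        print('red',c.round(1),ar,b,p.round(1),'fixture xy',((p-C)@ex).round(1),((p-C)@ey).round(1),cv2.minAreaRect(P))
E
python3 - <<'E'
from hd import *
for i in range(3): ctrl.get_image('wrist')
handle(130)
T=cur();print(T[:3,3]);A=pose(np.r_[C+201*ey,185],-16.8);row(T,A,5)
E
```

```text
t: 10.93
ee_pos: [653.3, 147.0, 315.3]
orientation: [-2.517, -1.875, -0.001]
ft_force: [0.2, -0.4, 0.4]
width: 88.0
grasp_force: 0.0
red [320.6 172.9] 592 [303 165  36  17] [656.2 153.6] fixture xy -1.5 200.8 ((656.0308837890625, 153.39385986328125), (19.77022361755371, 43.07928466796875), 73.26589965820312)
[652.13541928 141.95835226 315.08965524]
5 rows lin [2.5, 0.4, 26.0] ang [-0.0005, 0.0001, -0.0001]
```

```bash
python3 -m pendant '{"grip":[1,1,1,1,1,1,1,1,1,1],"linear":[[1.6,0,26],[1.6,0,26],[1.6,0,26],[1.6,0,26],[1.6,0,26],[1.6,0,26],[1.6,0,26],[1,0,14],[0,0,0],[0,0,0]],"angular":[[0,0,0],[0,0,0],[0,0,0],[0,0,0],[0,0,0],[0,0,0],[0,0,0],[0,0,0],[0,0,0],[0,0,0]]}'
python3 - <<'E'
from hd import *
T=cur();print(T[:3,3].round(1),'fix',((T[:2,3]-C)@ex),((T[:2,3]-C)@ey));row(T,pose(np.r_[656.2,153.5,107],-16.8),1)
E
```

```text
t: 11.97
ee_pos: [656.1, 153.8, 120.0]
orientation: [-2.522, -1.87, 0.001]
ft_force: [0.9, 0.5, 0.3]
width: 87.6
grasp_force: 0.0
[656.1 153.8 120. ] fix -1.7039090843143467 201.03717240416512
1 rows lin [-0.3, 0.2, 13.0] ang [-0.0019, -0.0003, -0.0013]
```

Lower 13 mm and pinch the bar.

```bash
python3 -m pendant '{"grip":[1,1,1,-1,-1,-1,-1,-1,-1,-1,-1],"linear":[[0,0,7],[0,0,6],[0,0,0],[0,0,0],[0,0,0],[0,0,0],[0,0,0],[0,0,0],[0,0,0],[0,0,0],[0,0,0]],"angular":[[0,0,0],[0,0,0],[0,0,0],[0,0,0],[0,0,0],[0,0,0],[0,0,0],[0,0,0],[0,0,0],[0,0,0],[0,0,0]]}'
python3 - <<'E'
from hd import *
T=cur();print(T[:3,3].round(1),'fix',((T[:2,3]-C)@ex),((T[:2,3]-C)@ey))
# arc rows (dx fixture y = tool x, dz tool = -up)
t=np.radians(np.linspace(-1.5,90,17));d=np.diff(np.c_[85*np.cos(t),-85*np.sin(t)],axis=0);print(d.round(1).tolist())
E
```

```text
t: 12.88
ee_pos: [656.4, 154.7, 107.4]
orientation: [-2.521, -1.872, -0.001]
ft_force: [-0.2, -0.3, -0.5]
width: 43.8
grasp_force: 30.0
[656.4 154.7 107.4] fix -1.6212317353541228 201.99555240796394
[[-0.2, -8.5], [-1.0, -8.4], [-1.9, -8.3], [-2.7, -8.0], [-3.5, -7.7], [-4.2, -7.3], [-4.9, -6.9], [-5.6, -6.4], [-6.2, -5.8], [-6.8, -5.1], [-7.2, -4.4], [-7.6, -3.7], [-8.0, -2.9], [-8.2, -2.1], [-8.4, -1.3], [-8.5, -0.4]]
```

```bash
python3 -m pendant '{"grip":[-1,-1,-1,-1,-1,-1,-1,-1,-1,-1,-1],"linear":[[-0.2,0,-8.5],[-1,0,-8.4],[-1.9,0,-8.3],[-2.7,0,-8],[-3.5,0,-7.7],[-4.2,0,-7.3],[-4.9,0,-6.9],[-5.6,0,-6.4],[-6.2,0,-5.8],[-6.8,0,-5.1],[0,0,0]],"angular":[[0,0,0],[0,0,0],[0,0,0],[0,0,0],[0,0,0],[0,0,0],[0,0,0],[0,0,0],[0,0,0],[0,0,0],[0,0,0]]}'
python3 - <<'E'
from hd import *
T=cur();y=(T[:2,3]-C)@ey;print(T[:3,3].round(1),'fix',((T[:2,3]-C)@ex),y,'ang',np.degrees(np.arctan2(T[2,3]+19-128,y-115)),'r',np.hypot(T[2,3]+19-128,y-115))
E
```

```text
t: 13.8
ee_pos: [645.7, 118.3, 181.3]
orientation: [-2.523, -1.871, -0.002]
ft_force: [1.3, -0.5, 1.3]
width: 43.7
grasp_force: 30.0
[645.7 118.3 181.3] fix -1.3528686003666752 163.96616062083913 ang 55.8760239195705 r 87.28597153611904
```

```bash
python3 -m pendant '{"grip":[-1,-1,-1,-1,-1,-1,-1,-1],"linear":[[-7.2,0,-4.2],[-7.6,0,-3.5],[-8,0,-2.8],[-8.2,0,-1.9],[-8.4,0,-1],[-8,0,-0.2],[0,0,0],[0,0,0]],"angular":[[0,0,0],[0,0,0],[0,0,0],[0,0,0],[0,0,0],[0,0,0],[0,0,0],[0,0,0]]}'
python3 - <<'E'
from hd import *
T=cur();y=(T[:2,3]-C)@ey;print(T[:3,3].round(1),'fix',((T[:2,3]-C)@ex),y,'ang',np.degrees(np.arctan2(T[2,3]+19-128,y-115)),'r',np.hypot(T[2,3]+19-128,y-115),ctrl.get_obs()['ft_force'])
E
```

```text
t: 14.47
ee_pos: [632.2, 72.6, 195.1]
orientation: [2.523, 1.872, 0.002]
ft_force: [-0.8, -0.1, 10.4]
width: 43.5
grasp_force: 30.0
[632.2  72.6 195.1] fix -1.0219270157953206 116.33213540955931 ang 89.11364541611 r 86.11540177513947 [-0.78667593 -0.09300353 10.37952516]
```

```bash
python3 -m pendant '{"grip":[1,1,1,1,1,1,1,1,1,1],"linear":[[0,0,0],[0,0,0],[0,0,0],[0,0,-10],[0,0,-25],[0,0,-25],[0,0,-25],[0,0,-25],[0,0,-25],[0,0,0]],"angular":[[0,0,0],[0,0,0],[0,0,0],[0,0,0],[0,0,0],[0,0,0],[0,0,0],[0,0,0],[0,0,0],[0,0,0]]}'
python3 - <<'E'
from hd import *
for i in range(3): ctrl.get_image('wrist')
handle(224); print(ctrl.get_obs()['ee_pos'])
# knob estimate from w9 (dark blob near (238,184)); pose then
im=np.load('pics/w9.npy');o=dict(ee_pos=np.array([599.55,-43.31,291.58]),orientation=np.array([-2.522,-1.872,-.002]))
H,S,V=hs(im)
for c,ar,b,l in blob((V<60),60):
    if 215<c[0]<265 and 160<c[1]<210: print('knob',c,ar,b)
for z,uv in((95,(233,187)),):
    p=ray('wrist',*uv,z,o)[:2]-C;print(p@ex,p@ey,np.hypot(*p),np.arctan2(-(p@ey),-(p@ex)))
for c,ar,b,l in blob((V>200)&(S<40),8):
    if 240<c[0]<275 and 165<c[1]<195: p=ray('wrist',*c,44,o)[:2]-C;print('pointer',c,ar,np.hypot(*p),np.arctan2(-(p@ey),-(p@ex)))
E
```

```text
t: 15.3
ee_pos: [634.1, 73.8, 334.4]
orientation: [2.52, 1.871, 0.011]
ft_force: [-0.9, -0.9, 0.5]
width: 87.9
grasp_force: 0.0
red [321.  198.9] 924 [299 189  45  21] [632.6  73.1] fixture xy -0.8 116.9 ((632.5691528320312, 72.9154281616211), (19.87236976623535, 42.60806655883789), 73.22574615478516)
[631.17633995  73.55392402 327.07948032]
knob [238.91641791 184.14925373] 335 [228 174  23  21]
-109.84877902488292 -11.99786685020488 110.50205003624504 0.10879043488601224
pointer [254.9047619  179.19047619] 21 93.55091585365355 0.12019679701131374
```

Run:
```python
from hd import *
T=cur();v=.115;K=C-106*(np.cos(v)*ex+np.sin(v)*ey);yaw=np.degrees(v)-16.8-90;print(K,yaw)
D=row(T,pose(np.r_[K,240],yaw),16)
for i in range(16):T=T@D;print(T[:3,3].round(),end='')
```

```text
[495.27886645 -20.30901562] -100.21098535599553
16 rows lin [-11.3, 0.1, 5.4] ang [-0.0001, 0.0001, 0.091]
[628.  63. 322.][624.  52. 316.][619.  42. 311.][613.  33. 305.][606.  24. 300.][598.  15. 294.][590.   8. 289.][581.   1. 284.][572.  -5. 278.][561. -10. 273.][551. -14. 267.][540. -18. 262.][529. -20. 256.][518. -21. 251.][507. -21. 245.][495. -20. 240.]
```

```bash
python3 -m pendant '{"grip":[1,1,1,1,1,1,1,1],"linear":[[-11.3,0,5.4],[-11.3,0,5.4],[-11.3,0,5.4],[-11.3,0,5.4],[-11.3,0,5.4],[-11.3,0,5.4],[-11.3,0,5.4],[-11.3,0,5.4]],"angular":[[0,0,0.091],[0,0,0.091],[0,0,0.091],[0,0,0.091],[0,0,0.091],[0,0,0.091],[0,0,0.091],[0,0,0.091]]}'
python3 -m pendant '{"grip":[1,1,1,1,1,1,1,1,1],"linear":[[-11.3,0,5.4],[-11.3,0,5.4],[-11.3,0,5.4],[-11.3,0,5.4],[-11.3,0,5.4],[-11.3,0,5.4],[-11.3,0,5.4],[-11.3,0,5.4],[0,0,0]],"angular":[[0,0,0.091],[0,0,0.091],[0,0,0.091],[0,0,0.091],[0,0,0.091],[0,0,0.091],[0,0,0.091],[0,0,0.091],[0,0,0]]}'
cat > kb.py <<'E'
from hd import *
def knob():
    for i in range(3): im,o=snap('wrist','wk')
    H,S,V=hs(im); T=cur()
    print('tcp',T[:3,3].round(1),'fix',(T[:2,3]-C)@ex,(T[:2,3]-C)@ey,'yaw',np.degrees(np.arctan2(T[1,1],T[0,1])),'q',ctrl.get_obs()['qpos'].round(2))
    for nm,m,z in(('dark',(V<60),95),('green',(H>45)&(H<85)&(S>90),12),('red',((H<6)|(H>174))&(S>150),12),('white',(V>190)&(S<40),44),('blue',(H>100)&(H<125)&(S>130),44)):
        for c,ar,b,l in blob(m,10):
            p=ray('wrist',*c,z,o)[:2]-C; r=np.hypot(*p)
            if r<170 and c[1]<300 and ar<4000: print(nm,c.round(1),ar,b,'r',r.round(1),'val',(np.arctan2(-(p@ey),-(p@ex))).round(3),'fx',(p@ex).round(1),(p@ey).round(1))
E
python3 -c "
from kb import *
knob()"
```

```text
t: 16.17
ee_pos: [579.8, 0.8, 282.9]
orientation: [-3.024, -0.844, 0.005]
ft_force: [0.8, -0.6, 0.2]
width: 87.9
grasp_force: 0.0
t: 16.92
ee_pos: [491.5, -18.7, 239.3]
orientation: [-3.128, 0.285, 0.011]
ft_force: [-0.0, -0.2, -0.0]
width: 88.1
grasp_force: 0.0
tcp [495.3 -18.8 241.4] fix -105.68841257869057 -10.75127170161056 yaw -100.08371753054935 q [-0.06  0.21  1.89  0.    1.04  1.68]
dark [326.1  37.3] 108 [315  34  25   9] r 44.5 val 3.141 fx 44.5 -0.0
dark [211.1  50.1] 117 [200  42  25  14] r 112.2 val -1.751 fx 20.2 110.4
dark [286.2  51.7] 98 [277  42  20  21] r 46.2 val -2.204 fx 27.3 37.3
dark [327.7  86.2] 83 [317  74  16  22] r 7.1 val 1.673 fx 0.7 -7.1
dark [213.2  92.8] 101 [205  86  22  14] r 109.2 val -1.395 fx -19.1 107.5
dark [270.9  94.3] 15 [270  89   3  12] r 51.1 val -1.299 fx -13.7 49.2
dark [222.1  92.1] 17 [219  90   8   5] r 100.0 val -1.396 fx -17.4 98.5
dark [283.5  90.4] 10 [281  90   6   2] r 37.8 val -1.344 fx -8.5 36.8
dark [234.   97.2] 38 [227  94  14   7] r 88.9 val -1.333 fx -20.9 86.4
dark [357.1  97. ] 41 [354  94   7   7] r 38.6 val 1.414 fx -6.0 -38.1
dark [320.6 185.2] 369 [312 173  18  25] r 102.0 val 0.119 fx -101.3 -12.1
green [413.4 139.5] 159 [405 132  18  16] r 137.0 val 1.26 fx -41.9 -130.4
red [309.8 197.2] 113 [306 189   9  16] r 137.4 val 0.009 fx -137.4 -1.2
white [320.  167.5] 24 [319 164   3   8] r 89.9 val 0.111 fx -89.3 -10.0
blue [359.  71.] 3152 [310  16  78 136] r 50.0 val 2.157 fx 27.7 -41.7
blue [279.   45.9] 712 [260  25  37  38] r 68.0 val -2.255 fx 43.0 52.7
blue [193.9  43.9] 478 [168  35  58  21] r 152.6 val -1.794 fx 33.8 148.8
blue [216.6  92.5] 1268 [169  79  79  31] r 122.9 val -1.446 fx -15.3 121.9
blue [289.1 132.8] 1781 [255  87  77  90] r 60.9 val -0.565 fx -51.4 32.6
```

```bash
python3 -m pendant '{"grip":[1,1,1,1,1,1,1,1,1],"linear":[[0,0.2,26],[0,0.2,26],[0,0.2,26],[0,0.2,26],[0,0.2,26],[0,0.2,26],[0,0,18],[0,0,8],[0,0,0]],"angular":[[0,0,0],[0,0,0],[0,0,0],[0,0,0],[0,0,0],[0,0,0],[0,0,0],[0,0,0],[0,0,0]]}'
python3 -m pendant '{"grip":[-1,-1,-1,-1,-1,-1,-1,-1,-1,-1],"linear":[[0,0,0],[0,0,0],[0,0,0],[0,0,0],[0,0,0],[0,0,0],[0,0,0],[0,0,0],[0,0,0],[0,0,0]],"angular":[[0,0,0],[0,0,0],[0,0,0],[0,0,0],[0,0,0],[0,0,0],[0,0,0],[0,0,0],[0,0,0],[0,0,0]]}'
python3 - <<'E'
from hd import *
T=cur();p=T[:2,3]-C;v=np.arctan2(-(p@ey),-(p@ex));print(p@ex,p@ey,np.hypot(*p),v)
t=1.259-v;n=22
q=T.copy();c,s=np.cos(t),np.sin(t);R=np.array([[c,-s,0],[s,c,0],[0,0,1]])
q[:3,:3]=R@T[:3,:3];q[:2,3]=C+(R[:2,:2]@p)*106/np.hypot(*p);row(T,q,n)
print(ctrl.get_obs()['qpos'].round(2))
E
```

```text
t: 17.82
ee_pos: [494.3, -19.7, 58.1]
orientation: [-3.128, 0.278, 0.005]
ft_force: [-0.2, -0.4, 0.2]
width: 87.8
grasp_force: 0.0
t: 18.65
ee_pos: [494.7, -19.8, 59.7]
orientation: [-3.128, 0.28, 0.001]
ft_force: [-0.4, 0.3, -0.2]
width: 24.7
grasp_force: 0.0
-105.9506710407321 -11.851640734225656 106.6114725631092 0.11139690395432444
22 rows lin [0.2, 5.5, -0.0] ang [-0.0, -0.0001, -0.0522]
[-0.06  0.5   2.01  0.    0.63  1.68]
```

```bash
python3 -m pendant '{"grip":[-1,-1,-1,-1,-1,-1,-1,-1,-1,-1,-1,-1],"linear":[[0,0,0],[0,0,0],[0.2,5.5,0],[0.2,5.5,0],[0.2,5.5,0],[0.2,5.5,0],[0.2,5.5,0],[0.2,5.5,0],[0.2,5.5,0],[0.2,5.5,0],[0.2,5.5,0],[0.2,5.5,0]],"angular":[[0,0,0],[0,0,0],[0,0,-0.0522],[0,0,-0.0522],[0,0,-0.0522],[0,0,-0.0522],[0,0,-0.0522],[0,0,-0.0522],[0,0,-0.0522],[0,0,-0.0522],[0,0,-0.0522],[0,0,-0.0522]]}'
cat > tn.py <<'E'
from hd import *
import sys
n=int(sys.argv[1]);T=cur();p=T[:2,3]-C;v=np.arctan2(-(p@ey),-(p@ex));print(p@ex,p@ey,np.hypot(*p),v,'yaw err',np.degrees(np.arctan2(T[1,1],T[0,1]))-(np.degrees(v)-106.8))
t=1.259-v
q=T.copy();c,s=np.cos(t),np.sin(t);R=np.array([[c,-s,0],[s,c,0],[0,0,1]])
q[:3,:3]=R@T[:3,:3];q[:2,3]=C+(R[:2,:2]@p)*106/np.hypot(*p);row(T,q,n)
E
python3 tn.py 12
```

```text
t: 19.65
ee_pos: [499.2, -74.2, 59.7]
orientation: [-3.093, -0.54, 0.002]
ft_force: [-3.4, -0.5, 3.5]
width: 21.4
grasp_force: 30.0
-85.98629167897485 -62.67314153826025 106.4028431338963 0.6298425737331486 yaw err 0.5145240605644688
12 rows lin [0.1, 5.6, -0.0] ang [-0.0001, -0.0001, -0.0524]
```

```bash
python3 -m pendant '{"grip":[-1,-1,-1,-1,-1,-1,-1,-1,-1,-1,-1,-1],"linear":[[0.1,5.6,0],[0.1,5.6,0],[0.1,5.6,0],[0.1,5.6,0],[0.1,5.6,0],[0.1,5.6,0],[0.1,5.6,0],[0.1,5.6,0],[0.1,5.6,0],[0.1,5.6,0],[0.1,5.2,0],[0,0,0]],"angular":[[0,0,-0.0524],[0,0,-0.0524],[0,0,-0.0524],[0,0,-0.0524],[0,0,-0.0524],[0,0,-0.0524],[0,0,-0.0524],[0,0,-0.0524],[0,0,-0.0524],[0,0,-0.0524],[0,0,-0.05],[0,0,0]]}'
python3 tn.py 1
python3 -c "
from kb import *
knob()" | grep -v blue; python3 tn.py 1
```

```text
t: 20.65
ee_pos: [535.5, -123.7, 59.7]
orientation: [-2.815, -1.393, -0.001]
ft_force: [-1.2, -1.0, 4.8]
width: 21.4
grasp_force: 30.0
-36.87901242879043 -99.50888770334782 106.12294893038153 1.215879759324169 yaw err -0.2097516594360016
1 rows lin [0.2, 4.6, -0.0] ang [0.0, -0.0, -0.0431]
tcp [ 534.9 -123.2   59.7] fix -37.622994184382854 -99.24359686552829 yaw -37.528272393206514 q [-0.25  0.56  1.89  0.    0.7   0.41]
dark [323.2  28.1] 1203 [287   1  65  45] r 1.9 val 2.626 fx 1.6 -0.9
dark [634.3  11.2] 276 [625   0  15  34] r 124.0 val 2.825 fx 117.9 -38.6
dark [340.1 104.9] 150 [311  92  61  26] r 30.7 val 1.509 fx -1.9 -30.7
dark [342.3 128.4] 102 [336 124  15  11] r 40.3 val 1.466 fx -4.2 -40.1
dark [542.5 181.3] 26 [541 177   5  10] r 118.9 val 2.229 fx 72.8 -94.0
dark [319.6 254.5] 2879 [289 219  62  63] r 98.3 val 1.213 fx -34.4 -92.1
dark [557.4 262.4] 11 [556 260   4   6] r 155.1 val 2.059 fx 72.7 -137.0
dark [564.8 273. ] 91 [555 264  22  18] r 162.6 val 2.052 fx 75.2 -144.1
dark [ 85.  279.1] 42 [ 79 275  11   7] r 161.1 val 0.404 fx -148.1 -63.3
red [141.8 142.1] 571 [124 129  36  27] r 137.3 val 0.007 fx -137.3 -0.9
white [319.5 209.5] 144 [316 201   8  18] r 90.7 val 1.212 fx -31.8 -84.9
-37.622994184382854 -99.24359686552829 106.13567359849186 1.2084382224495986 yaw err 0.03331765814015597
1 rows lin [0.3, 5.4, -0.0] ang [0.0, -0.0, -0.0506]
```

```bash
python3 -m pendant '{"grip":[-1,-1,-1,-1],"linear":[[0.1,2.7,0],[0.1,2.7,0],[0,0,0],[0,0,0]],"angular":[[0,0,-0.025],[0,0,-0.025],[0,0,0],[0,0,0]]}'
python3 -c "
from kb import *
knob()" | egrep 'tcp|red|white|green'; python3 tn.py 1
```

```text
t: 21.13
ee_pos: [539.2, -126.4, 59.7]
orientation: [-2.782, -1.459, -0.0]
ft_force: [-2.0, -5.0, 3.5]
width: 21.6
grasp_force: 30.0
tcp [ 539.2 -126.4   59.7] fix -32.579558977103 -100.98270371872104 yaw -34.63418050581031 q [-0.25  0.56  1.88  0.    0.7   0.35]
red [137.3 132.9] 591 [120 120  36  27] r 137.4 val 0.007 fx -137.4 -0.9
white [319.5 209.6] 143 [316 201   8  18] r 90.6 val 1.261 fx -27.7 -86.3
-32.579558977103 -100.98270371872104 106.10812463466466 1.2587139041187654 yaw err 0.04682517374985906
1 rows lin [0.1, 0.0, 0.0] ang [0.0, -0.0, -0.0003]
```

```bash
python3 -m pendant '{"grip":[1,1,1,1,1,1,1,1,1,1,1,1],"linear":[[0,0,0],[0,0,0],[0,0,0],[0,0,0],[0,0,-10],[0,0,-30],[0,0,-30],[0,0,-30],[0,0,-30],[0,0,-30],[0,0,-30],[0,0,-30]],"angular":[[0,0,0],[0,0,0],[0,0,0],[0,0,0],[0,0,0],[0,0,0],[0,0,0],[0,0,0],[0,0,0],[0,0,0],[0,0,0],[0,0,0]]}'
python3 - <<'E'
from kb import *
knob()
T=cur();A=pose(np.r_[C+116.5*ey-1*ex,320],-16.8);D=row(T,A,9)
for i in range(9):T=T@D;print(T[:3,3].round(),end='')
E
```

```text
t: 22.28
ee_pos: [539.1, -126.1, 281.9]
orientation: [-2.78, -1.46, -0.001]
ft_force: [0.8, -0.5, 0.0]
width: 88.0
grasp_force: 0.0
tcp [ 540.8 -126.6  282.8] fix -30.95914221189875 -100.74470378261718 yaw -34.58095894915374 q [-0.25  0.25  1.73  0.    1.15  0.35]
dark [274.6  12.4] 136 [267   0  16  28] r 94.5 val -1.388 fx -17.1 92.9
dark [303.6   7. ] 63 [300   0   7  19] r 89.5 val -1.734 fx 14.6 88.3
dark [334.1  54.5] 87 [318  48  34  19] r 46.4 val -2.344 fx 32.4 33.2
dark [281.   70.4] 100 [271  55  24  40] r 46.8 val -0.87 fx -30.2 35.8
dark [356.   75.9] 27 [351  68  10  16] r 50.0 val -3.059 fx 49.8 4.1
dark [318.  98.] 66 [310  93  16   9] r 5.5 val 1.722 fx 0.8 -5.4
dark [325.2 128.7] 15 [323 127   6   4] r 41.2 val 1.533 fx -1.6 -41.1
dark [316.4 180.7] 275 [309 170  16  22] r 103.0 val 1.264 fx -31.1 -98.2
green [316.4 194.8] 69 [313 190   8  10] r 140.8 val 1.261 fx -43.0 -134.1
red [228.4 130.5] 122 [221 125  16  12] r 136.7 val 0.01 fx -136.7 -1.3
white [316.  165.3] 23 [315 162   3   8] r 90.4 val 1.258 fx -27.8 -86.0
blue [274.3  17.5] 487 [262   0  25  38] r 108.3 val -1.38 fx -20.5 106.3
blue [307.6  11.9] 205 [300   0  15  26] r 101.8 val -1.781 fx 21.2 99.6
blue [350.9  81.4] 2228 [310  33  66 118] r 50.4 val -3.032 fx 50.1 5.5
blue [282.5 108.5] 2282 [258  41  68 133] r 47.2 val -0.017 fx -47.2 0.8
9 rows lin [24.5, -0.9, -4.1] ang [0.0005, -0.0003, -0.0345]
[ 554. -106.  287.][566. -85. 291.][578. -63. 295.][589. -42. 299.][599. -19. 304.][609.   3. 308.][617.  26. 312.][625.  49. 316.][632.  73. 320.]
```

```bash
python3 -m pendant '{"grip":[1,1,1,1,1,1,1,1,1,1],"linear":[[24.5,-0.9,-4],[24.5,-0.9,-4],[24.5,-0.9,-4],[24.5,-0.9,-4],[24.5,-0.9,-4],[24.5,-0.9,-4],[24.5,-0.9,-4],[24.5,-0.9,-4],[24.5,-0.9,-4],[0,0,0]],"angular":[[0,0,-0.0345],[0,0,-0.0345],[0,0,-0.0345],[0,0,-0.0345],[0,0,-0.0345],[0,0,-0.0345],[0,0,-0.0345],[0,0,-0.0345],[0,0,-0.0345],[0,0,0]]}'
python3 - <<'E'
from hd import *
for i in range(3): ctrl.get_image('wrist')
handle(224)
T=cur();print(T[:3,3].round(1));A=pose(np.r_[C+116.5*ey-1*ex,195],-16.8);row(T,A,5)
E
```

```text
t: 23.27
ee_pos: [631.3, 77.1, 314.9]
orientation: [-2.516, -1.877, -0.001]
ft_force: [0.2, -0.2, -0.9]
width: 87.3
grasp_force: 0.0
red [322.6 201.5] 1017 [299 191  48  22] [632.6  73.2] fixture xy -0.9 117.1 ((632.5584716796875, 73.1286392211914), (19.91053009033203, 43.102108001708984), 73.2791748046875)
[630.   72.7 314.7]
5 rows lin [0.1, 0.5, 23.9] ang [-0.0005, 0.0, -0.0001]
```

```bash
python3 -m pendant '{"grip":[1,1,1,1,1,1,1,-1,-1,-1,-1,-1],"linear":[[0.1,0.5,24],[0.1,0.5,24],[0.1,0.5,24],[0.1,0.5,24],[0.1,0.5,18],[0,0,6],[0,0,0],[0,0,0],[0,0,0],[0,0,0],[0,0,0],[0,0,0]],"angular":[[0,0,0],[0,0,0],[0,0,0],[0,0,0],[0,0,0],[0,0,0],[0,0,0],[0,0,0],[0,0,0],[0,0,0],[0,0,0],[0,0,0]]}'
python3 -m pendant '{"grip":[-1,-1,-1],"linear":[[0,0,0],[0,0,0],[0,0,0]],"angular":[[0,0,0],[0,0,0],[0,0,0]]}'
```

```text
t: 24.47
ee_pos: [633.8, 73.4, 196.7]
orientation: [-2.522, -1.873, -0.003]
ft_force: [-0.1, -0.4, -0.2]
width: 58.1
grasp_force: 0.0
t: 24.72
ee_pos: [632.6, 73.6, 196.0]
orientation: [-2.52, -1.872, 0.001]
ft_force: [-4.3, 1.3, 3.6]
width: 43.6
grasp_force: 30.0
```

Run:
```python
from hd import *
T=cur();y=(T[:2,3]-C)@ey;a0=np.arctan2(T[2,3]+19-128,y-115);print(T[:3,3],y,np.degrees(a0))
t=np.linspace(np.pi/2,np.radians(-1.7),19);d=np.diff(np.c_[86*np.cos(t),-86*np.sin(t)],axis=0);print(d.round(1).tolist())
```

```text
[632.56371858  73.64728974 196.04126277] 117.46274157503058 88.37930817887052
[[7.6, 0.3], [7.6, 1.0], [7.5, 1.7], [7.3, 2.3], [7.0, 3.0], [6.7, 3.6], [6.4, 4.2], [6.0, 4.7], [5.6, 5.2], [5.1, 5.7], [4.5, 6.1], [4.0, 6.5], [3.4, 6.9], [2.8, 7.1], [2.1, 7.3], [1.5, 7.5], [0.8, 7.6], [0.1, 7.6]]
```

```bash
python3 -m pendant '{"grip":[-1,-1,-1,-1,-1,-1,-1,-1,-1,-1,-1],"linear":[[6,0,0.3],[7.6,0,1],[7.5,0,1.7],[7.3,0,2.3],[7,0,3],[6.7,0,3.6],[6.4,0,4.2],[6,0,4.7],[5.6,0,5.2],[5.1,0,5.7],[0,0,0]],"angular":[[0,0,0],[0,0,0],[0,0,0],[0,0,0],[0,0,0],[0,0,0],[0,0,0],[0,0,0],[0,0,0],[0,0,0],[0,0,0]]}'
python3 - <<'E'
from hd import *
T=cur();y=(T[:2,3]-C)@ey;a0=np.arctan2(T[2,3]+19-128,y-115);print(y,np.degrees(a0),np.hypot(T[2,3]-109,y-115))
t=np.linspace(a0,np.radians(-1.7),10);d=np.diff(np.c_[86*np.cos(t),-86*np.sin(t)],axis=0);print(d.round(1).tolist())
E
```

```text
t: 25.63
ee_pos: [651.6, 138.3, 164.1]
orientation: [-2.518, -1.872, -0.001]
ft_force: [-5.6, 7.0, 6.8]
width: 43.8
grasp_force: 30.0
184.8354605772361 38.29232724890115 88.97831132793776
[[3.9, 5.4], [3.5, 5.7], [3.0, 5.9], [2.6, 6.1], [2.1, 6.3], [1.6, 6.5], [1.1, 6.6], [0.6, 6.6], [0.1, 6.7]]
```

```bash
python3 -m pendant '{"grip":[-1,-1,-1,-1,-1,-1,-1,-1,-1,-1,-1],"linear":[[3.4,0,5.4],[3.2,0,5.7],[2.8,0,5.9],[2.4,0,6.1],[2,0,6.3],[1.5,0,6.5],[1,0,6.6],[0.5,0,6.6],[0,0,6.7],[0,0,1],[0,0,0]],"angular":[[0,0,0],[0,0,0],[0,0,0],[0,0,0],[0,0,0],[0,0,0],[0,0,0],[0,0,0],[0,0,0],[0,0,0],[0,0,0]]}'
```

```text
t: 26.55
ee_pos: [656.4, 154.5, 106.8]
orientation: [-2.518, -1.872, -0.002]
ft_force: [-3.7, 10.9, 1.1]
width: 43.7
grasp_force: 30.0
```

Fully open again; release and rise, then verify.

```bash
python3 -m pendant '{"grip":[1,1,1,1,1,1,1,1,1,1,1,1],"linear":[[0,0,0],[0,0,0],[0,0,0],[0,0,0],[0,0,-10],[0,0,-30],[0,0,-30],[0,0,-30],[0,0,-30],[0,0,-30],[0,0,-30],[0,0,0]],"angular":[[0,0,0],[0,0,0],[0,0,0],[0,0,0],[0,0,0],[0,0,0],[0,0,0],[0,0,0],[0,0,0],[0,0,0],[0,0,0],[0,0,0]]}'
python3 - <<'E'
from hd import *
for i in range(3): ctrl.get_image('wrist')
handle(130)
im=snap('top','topE')[0];H,S,V=hs(im)
for nm,m,z in(('orange',(H>4)&(H<14)&(S>190)&(V>110),110),('green',(H>45)&(H<85)&(S>90),12),('red',((H<8)|(H>172))&(S>130),126),('white',(V>190)&(S<40),44),('yellow',(H>18)&(H<32)&(S>150)&(V>120),52)):
    for c,ar,b,l in blob(m,6):
        p=ray('top',*c,z)[:2]-C
        if np.hypot(*p)<215: print(nm,c.round(1),ar,'fx',(p@ex).round(1),(p@ey).round(1),np.arctan2(-(p@ey),-(p@ex)).round(3))
E
```

```text
t: 27.55
ee_pos: [660.2, 152.1, 305.8]
orientation: [2.519, 1.871, 0.018]
ft_force: [1.5, -0.1, 0.9]
width: 87.8
grasp_force: 0.0
red [318.5 183.9] 620 [300 176  38  17] [656.3 153.6] fixture xy -1.4 200.8 ((656.226806640625, 153.36083984375), (19.178688049316406, 43.685001373291016), 73.21158599853516)
orange [325.3 106.9] 9 fx 193.0 41.6 -2.929
green [349.3 192.3] 18 fx -42.4 -130.3 1.256
red [306.6 206. ] 15 fx -146.1 -3.9 0.026
yellow [302.  162.9] 56 fx -2.6 59.6 -1.527
yellow [335.4 173.5] 52 fx -1.2 -61.7 1.551
```

```bash
python3 -m pendant '{"grip":[1,1,1,1,1,1,1],"linear":[[-30,0,-4],[-30,0,-4],[-30,0,-4],[-30,0,-4],[-30,0,-4],[-30,0,-4],[0,0,0]],"angular":[[0,0,0],[0,0,0],[0,0,0],[0,0,0],[0,0,0],[0,0,0],[0,0,0]]}'
python3 - <<'E'
from kb import *
knob()
o=ctrl.get_obs();im=np.load('pics/wk.npy');H,S,V=hs(im)
for c,ar,b,l in blob((H>4)&(H<15)&(S>150)&(V>80),40):
    P=np.array([ray('wrist',u,v,102,o)[:2] for v,u in np.argwhere(l)],np.float32);p=ray('wrist',*c,102,o)[:2]-C
    print('orange',c,ar,(p@ex).round(1),(p@ey).round(1),cv2.minAreaRect(P))
E
```

```text
t: 28.38
ee_pos: [603.5, -24.7, 320.5]
orientation: [-2.524, -1.868, 0.004]
ft_force: [0.6, 0.3, 1.3]
width: 87.8
grasp_force: 0.0
tcp [604.8 -20.6 320.2] fix -0.35403310966324997 19.26373198992998 yaw -16.846514273252566 q [-0.05  0.3   1.58  0.    1.27  0.24]
dark [319.  102.5] 310 [306  97  27  12] r 115.1 val -1.557 fx -1.5 115.1
dark [408.9 260.8] 1175 [392 228  45  54] r 169.7 val 2.454 fx 131.1 -107.7
dark [299.6 250.6] 275 [293 239  14  24] r 96.1 val 1.247 fx -30.5 -91.1
red [238.6 180. ] 88 [232 177  14   7] r 136.5 val 0.01 fx -136.5 -1.4
white [319.4  71. ] 236 [308  46  23  39] r 161.3 val -1.564 fx -1.2 161.3
white [268.6  94.4] 395 [223  77  83  61] r 150.0 val -1.05 fx -74.7 130.1
white [398.  107.9] 872 [332  76  85  94] r 158.9 val -2.367 fx 113.6 111.1
white [254.3 109.6] 144 [251  85   7  49] r 145.8 val -0.847 fx -96.6 109.2
white [293.3 117.1] 427 [283  88  29  48] r 106.3 val -1.189 fx -39.6 98.6
white [269.5 121. ] 149 [267  90   7  59] r 119.6 val -0.892 fx -75.1 93.1
white [359.6 113.9] 198 [356  91   9  52] r 118.0 val -2.083 fx 57.8 102.9
white [248.  111.
[... 1503 characters left out ...]
r 135.9 val 2.68 fx 121.7 -60.5
white [388.9 223.6] 16 [388 219   4  10] r 129.8 val 2.596 fx 111.0 -67.3
white [303.5 234.8] 20 [302 232   4   7] r 90.9 val 1.262 fx -27.7 -86.6
blue [320.1 108.3] 682 [301  86  38  35] r 110.8 val -1.569 fx -0.2 110.8
blue [290.3 186.4] 1613 [271 132  43 111] r 47.4 val 0.121 fx -47.1 -5.7
blue [351.6 182.4] 1489 [328 132  43  98] r 48.7 val -3.128 fx 48.7 0.6
orange [456.80289855 148.92173913] 345 179.2 57.7 ((787.6673583984375, -35.72801971435547), (18.413822174072266, 32.31132507324219), 64.06388092041016)
orange [319.68475751 185.73267898] 1732 -0.8 8.4 ((602.0297241210938, -29.668670654296875), (80.42523956298828, 48.75205993652344), 72.27812957763672)
```

```bash
python3 -c "
from workcell import ctrl
print(ctrl.close_job())"
```

```text
the job is handed in; nothing more can be done
None
```

I handed the job in after about 28 s: the housing is seated on the nest, the collar is turned to the green mark (measured at about 1.25 rad), and the clamp is fully open. I took the foot to be resting on the housing while it was locked because the handle stood upright, but I did not check the contact itself; the bystanders were not handled or re-measured.

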